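# Reset the tripped overload switch

### The job

Two grey overload switch boxes stand on the bench, each with a sliding dust shutter partly over a well with a sunken key. On the box with the round well, push the shutter fully open, reach a fingertip into the well, press the key right down and keep it down for two seconds, then let it come up and push the shutter fully shut again. Leave the box with the square well as it is, and do not pick up or shift any of the things lying about.

Things in the scene. Friction and masses are not known exactly. Their poses are not given: they have to be found in the camera images.
- round_box: grey switch box with the round well, screwed down, 110 mm in x, 190 mm in y, 60 mm high (rails 5 mm more); origin: centre of its underside, z up. A steel shutter (83 mm in x, 70 mm in y, 3 mm thick) slides along y on the top face between two rails 84 mm apart; it covers the well when shut and starts partly open. The box to work on.
- round_well (a point): centre of the mouth of the round well, in the box's top face 60 mm above the bench, 45 mm from the box's middle towards its -y end; axes as the box's. The well is round, 56 mm across, and 26 mm deep, with a round key, 32 mm across, centred in it
- round_key_top (a point): middle of the top face of the sunken key in the round well: 20 mm below the mouth when up, travel 6 mm straight down
- round_key (a joint): how far that key is pressed, m: 0 up, 0.006 right down against its stop; its spring takes 2 N to start and 5 N right down, and lifts it again when let go
- round_tab (a point): middle of the top of the push ridge on the shutter of the round well; the ridge is an upright black bar 50 mm in x, 12 mm in y, standing 13 mm above the shutter's upper face (its top is 76 mm above the bench), at the shutter's middle; moves with the shutter; axes as for the box
- round_shutter (a joint): how far that shutter is open, m: 0 shut (ridge over the well's centre), 0.075 fully open (stop; ridge 75 mm along +y from the well's centre); slides with about 1.5 N of friction and stays where it is left
- square_box: grey switch box with the square well, screwed down, 110 mm in x, 190 mm in y, 60 mm high (rails 5 mm more); origin: centre of its underside, z up. A steel shutter (83 mm in x, 70 mm in y, 3 mm thick) slides along y on the top face between two rails 84 mm apart; it covers the well when shut and starts partly open. Leave it alone.
- square_well (a point): centre of the mouth of the square well, in the box's top face 60 mm above the bench, 45 mm from the box's middle towards its -y end; axes as the box's. The well is square, 56 x 56 mm, and 26 mm deep, with a square key, 32 x 32 mm, centred in it
- square_key_top (a point): middle of the top face of the sunken key in the square well: 20 mm below the mouth when up, travel 6 mm straight down
- square_key (a joint): how far that key is pressed, m: 0 up, 0.006 right down against its stop; its spring takes 2 N to start and 5 N right down, and lifts it again when let go
- square_tab (a point): middle of the top of the push ridge on the shutter of the square well; the ridge is an upright black bar 50 mm in x, 12 mm in y, standing 13 mm above the shutter's upper face (its top is 76 mm above the bench), at the shutter's middle; moves with the shutter; axes as for the box
- square_shutter (a joint): how far that shutter is open, m: 0 shut (ridge over the well's centre), 0.075 fully open (stop; ridge 75 mm along +y from the well's centre); slides with about 1.5 N of friction and stays where it is left
- offcut_0_mid (a point): pale wooden offcut, 45 x 130 x 30 mm, lying loose between the two boxes; the point is half-way up at its middle. Bystander, to be left alone
- sanding_block_mid (a point): brown sanding block, 64 x 112 x 36 mm, lying loose near the bench's front edge, left; the point is half-way up at its middle. Bystander, to be left alone
- bit_box_mid (a point): small white carton, 45 x 125 x 42 mm, lying loose near the bench's front edge, right; the point is half-way up at its middle. Bystander, to be left alone
- round_tin_mid (a point): round rusty tin with screws in it, 90 mm wide, 29 mm high, loose at the back, right; the point is half-way up at its middle. Bystander, to be left alone
- try_square_mid (a point): try square with wooden stock and steel blade, 184 x 115 x 17 mm, lying loose at the back, middle; the point is half-way up at its middle. Bystander, to be left alone

How it is judged:
On the way, in this order (a step that is already met when the one before it is completed fails the run):
1. the round well's shutter is pushed fully open (value of joint round_shutter above 0.065 m), for 0.2 s.
2. its key is held right down for a second or more, the shutter still open (value of joint round_key above 0.0045 m and value of joint round_shutter above 0.06 m), for 1 s.
3. the shutter is shut again (value of joint round_shutter below 0.006 m), for 0.2 s.
At the end, for the whole second after the job is handed in: the round well's shutter is shut to within 6 mm and its key is up again (less than 1.5 mm down) (value of joint round_shutter below 0.006 m and value of joint round_key below 0.0015 m); the robot touches nothing.
It fails at once if the key in the square well is pressed more than 2 mm (value of joint square_key above 0.002 m).
It fails at once if the square well's shutter is shifted more than 8 mm (distance of square_tab from where it was at the start of the episode above 0.008 m).
It fails at once if the offcut, sanding block, carton, tin or try square is lifted or shifted more than 20 mm (distance of any of offcut_0_mid, sanding_block_mid, bit_box_mid, round_tin_mid, try_square_mid from where it was at the start of the episode above 0.02 m).
It also fails if it takes over 50 s, if anything falls off the work surface, if the arm or the gripper's body presses on something with over 40 N, if the wrist force passes 120 N, or if a joint passes its speed limit or range.

### The arm

A 6-joint arm with a two-finger parallel gripper is mounted at the origin on a cart in front of the work surface, level with it; the furniture and walls round the work are solid. World frame = base frame: x ahead of the robot, y to its left, z up, the work surface at z = 0. Lengths are in m, angles in rad, forces in N, time in s.
With the tool pointing down it reaches from about 0.375 to 0.9 m from the base axis. Payload 3.1 kg.
Tool frame: the origin (TCP) lies between the finger pads; the fingertips stand 17 mm ahead of it and the grasp point (between the pads) lies 2 mm behind it; z points along the fingers, y is the line along which they close (so a half turn about z gives the same grasp; the last joint's range is limited). The gripper opens to 85 mm and grips with 20 to 120 N. Pads are 22 mm wide; open, the fingers measure 114 mm over their backs; the gripper's body (76 mm by 85 mm) begins 54 mm behind the grasp point. The pads swing forward as they close: fully open they stand 13 mm farther back than shut.
Start: joints at [-1.433, 0.527, 1.433, -0, 1.181, -0.178], TCP at [0.195, -0.594, 0.248] pointing down, gripper open.
Joint ranges: [-3.08, 3.08], [-0.75, 2.2], [0.22, 2.44], [-1.43, 4.57], [0, 2.65], [-2.85, 2.85]. Speed limits (rad/s): [2.79, 2.79, 3.14, 3.14, 3.14, 3.14].

### API

Orientations are given as a rotation vector (axis times angle).
In Python, from bench import readout, vision, r gives the robot as it stands.
- The arm moves only by the tool servo_tool, never from a script. Its argument "commands" is a list of rows, each a list of 3 entries, a list of its own where there are three numbers: the shift along the tool's x, y, z in mm, then the turn about the tool's z in rad, then the finger opening in mm, from 0 to 85.4. A call has 1 to 5 rows; each row is the pose to reach, as a shift and turn from the pose commanded when the call began, along the tool's axes at that moment; what a row does not reach only later rows make up. A row lasts 1/12 s, in which the tool goes at most 41.7 mm and 7.16 degrees, less where a joint would pass 70% of its speed; a pose out of reach is approached as far as the arm can. A call with a gripper value outside its range is refused whole. The fingers move at their own pace and stop on an object; "newtons" is the grip in N (left out, the last holds). Time passes only in rows, so rows that repeat a pose let the fingers close. It gives the time, the measured TCP pose, the force, the opening and the grip force at its end, in the units of the state.
- readout.get_state(): the state, without advancing time (a new reading comes with each control period).
- vision.get_image(name): name is "side" or "top"; returns (picture, depth): 420x560x3 uint8, red, green, blue; 420x560 float32, m along the optical axis (not along the pixel's ray), 0 where there is no reading.
- vision.camera_params(name): a dict with "fov_y" (degrees; the focal length in pixels is half the picture's height over the tangent of half this angle, whatever the lens; pixels are square), "cx", "cy" (the principal point, pixels), "distortion" ([k1, k2, p1, p2, k3] as OpenCV has them; the pictures are not rectified), "view" (4x4, takes a point from world to camera coordinates). Camera axes: x right, y down, z forward; pixel columns grow to the right and rows downward; lengths in m; the calibration is good to about 2 mm. A picture is of the moment at which its call begins. camera_params takes no time and is no camera call.
- r.sign_off(): hands the job in; it is judged then, once.
Trained networks look in the newest picture that a camera, given by its name, has taken for a name from the list of things; names that differ only in an ending like _2 or _b are one class to them, and where a whole thing is asked for, a point or a joint stands for the part that bears it (a point fixed in the world has none). Each returns a list of dicts, best first, with "p" (0 to 1); they miss things now and then, are a little off and sometimes report something else, mostly with a low value. They report only what shows in the picture. A call takes as long as a camera call.
- vision.silhouettes(label, camera): "pixels" (420x560 bool, what is visible of it) and "extent" ([left, top, right, bottom] in pixels, round what is visible of it).
The state is a dict: "time": time; "joint_positions": joint angles; "joint_velocities": joint speeds; "tau": joint torques, N m; "tool_pos": TCP position; "tcp_rot": TCP orientation; "wrist_force": force on the tool from outside, world axes, zero at the start; "torque": the same for the moment, N m; "opening": finger opening in m; "finger_force": force on a finger pad.
Only numpy, scipy, OpenCV 4.12 (cv2) and the standard library are available. Lean on these libraries where they do the work, as an engineer would, in place of code of your own. Each camera call takes 0.05 s, during which the arm holds its last target. There are 200 camera calls.

## Working session

There is one attempt and no reset: what is moved stays moved. The work goes in short steps, Python scripts to look and compute and a tool call to move; the robot and the scene stay as the last step left them, time stands still between calls to the robot, and variables do not carry over. Pictures are saved under pics/ and viewed, at most 10 in all, crops included, and the job is handed in when it is done.

Besides the shell and the picture viewer there is one more tool, called after ">>>" as name(argument=value, ...), one argument or row to a line, values as JSON. servo_tool: Moves the arm, as the interface text tells. Its arguments: {"type":"object","properties":{"commands":{"type":"array"},"newtons":{"type":"number"}},"required":["commands"]}

```bash
ls; mkdir -p pics; cat > h.py <<'E'
import numpy as np, cv2
from bench import readout, vision, r
def cam(n):
    p=vision.camera_params(n); f=210/np.tan(np.radians(p["fov_y"])/2)
    return np.array([[f,0,p["cx"]],[0,f,p["cy"]],[0,0,1]]),np.array(p["distortion"],float),np.array(p["view"])
def cloud(n,depth):
    K,D,V=cam(n); v,u=np.mgrid[0:420,0:560]
    q=cv2.undistortPoints(np.stack([u,v],-1).reshape(-1,1,2).astype(np.float64),K,D).reshape(420,560,2)
    P=np.concatenate([q,np.ones((420,560,1))],-1)*depth[...,None]
    return (P-V[:3,3])@V[:3,:3]
def proj(n,X):
    K,D,V=cam(n); return cv2.projectPoints(np.atleast_2d(X).astype(float),cv2.Rodrigues(V[:3,:3])[0],V[:3,3],K,D)[0].reshape(-1,2)
E
python3 - <<'E'
from h import *
ims=[]
for n in("side","top"):
    im,d=vision.get_image(n); cv2.imwrite(f"pics/{n}0.png",im[...,::-1]); np.save(f"{n}0.npy",d)
    P=cloud(n,d)
    for l in("round_box","round_tab","square_box","square_tab","round_well"):
        for s in vision.silhouettes(l,n)[:2]:
            m=s["pixels"]&(d>0); print(n,l,round(s["p"],2),s["extent"],np.round(np.median(P[m],0),3) if m.any() else None)
s=readout.get_state(); print(s)
E
```

```text
pics
side round_box 0.91 [258.2, 149.2, 313.6, 204.5] [ 0.503 -0.151  0.059]
side round_tab 0.62 [277.2, 156.8, 301.9, 169.0] [ 0.496 -0.205  0.064]
side square_box 0.84 [244.6, 235.3, 328.0, 329.2] [0.512 0.267 0.06 ]
side square_tab 0.56 [259.4, 248.9, 310.6, 280.8] [0.515 0.224 0.065]
side square_tab 0.34 [261.8, 147.3, 313.1, 205.5] [ 0.503 -0.15   0.059]
side round_well 0.91 [259.7, 147.6, 314.6, 203.6] [ 0.503 -0.148  0.059]
top round_box 0.89 [313.1, 170.7, 395.4, 231.9] [ 0.498 -0.202  0.061]
top round_tab 0.92 [342.1, 184.4, 375.7, 221.3] [ 0.496 -0.214  0.064]
top square_box 0.74 [148.5, 163.9, 231.0, 227.7] [0.511 0.22  0.062]
top square_tab 0.89 [170.8, 176.4, 208.6, 212.4] [0.514 0.214 0.064]
top round_well 0.96 [313.6, 167.4, 393.6, 235.3] [ 0.498 -0.202  0.061]
{'time': 0.6, 'joint_positions': array([-1.43251566e+00,  5.27465590e-01,  1.43272367e+00,  1.74484182e-05,
        1.18142580e+00, -1.78508480e-01]), 'joint_velocities': array([ 0.00031144, -0.00039694, -0.00135256,  0.00162943, -0.00046099,
        0.00040165]), 'tau': array([-1.93245187e-04, -4.42048216e+01, -1.78325522e+01, -8.32499126e-06,
        1.06385953e-03,  2.72695226e-07]), 'tool_pos': array([ 0.19471985, -0.59385076,  0.24832401]), 'tcp_rot': array([-3.10224536e+00, -4.95519335e-01, -2.60589101e-05]), 'wrist_force': array([ 1.076176  ,  0.01624775, -0.19673098]), 'torque': array([-0.01450579,  0.01258777,  0.00583901]), 'finger_force': 0.0, 'opening': 0.08549925730030639}
```

```bash
python3 - <<'E'
import cv2
a=cv2.imread("pics/top0.png")
cv2.imwrite("pics/top0c.png",cv2.resize(a[130:270,130:420],None,fx=2.75,fy=2.75,interpolation=cv2.INTER_CUBIC))
E
```

```text
(no output)
```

View pics/top0c.png

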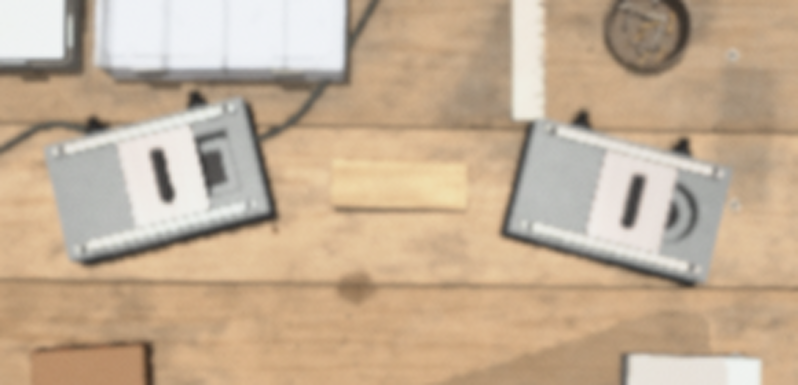

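View pics/side0.png

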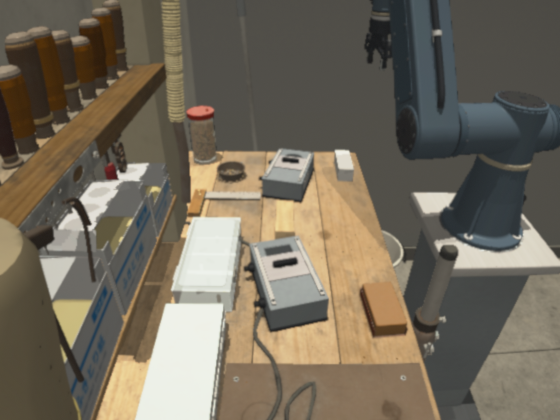

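The top crop shows the round box on the right: its well is at about (682,212) in the crop, which is (378,207) in the full picture, and its ridge at (633,200). The square box is on the left. The side view agrees, and the space above the round box is free.

```bash
python3 - <<'E'
from h import *
for n in("top","side"):
    im=cv2.imread(f"pics/{n}0.png"); d=np.load(f"{n}0.npy"); P=cloud(n,d)
    R=(P[...,0]>.38)&(P[...,0]<.62)&(P[...,1]>-.36)&(P[...,1]<-.06)&(d>0)
    m=R&(P[...,2]>.05)&(P[...,2]<.085)
    q=P[m][:,:2].astype(np.float32); rc=cv2.minAreaRect(q); print(n,rc,m.sum())
    print(" z pct",np.percentile(P[m][:,2],[5,50,95]))
    g=im.max(-1)
    # rail tilt & ridge: dark pixels on top
    t=m&(g<90)&(P[...,2]>.058); print(" dark ridge?",t.sum(),np.round(np.mean(P[t],0),4))
    v,u=np.nonzero(t); print(u.min(),u.max(),v.min(),v.max())
    B=cv2.boxPoints(rc); print(np.round(B,3).tolist())
    sh=R&(P[...,2]<.052)&(P[...,2]>.028); 
    print(n,"px size mm", d[200,350]/cam(n)[0][0,0]*1000)
# tall things near
d=np.load("side0.npy");P=cloud("side",d);d2=np.load("top0.npy");P2=cloud("top",d2)
for Q,dd in((P,d),(P2,d2)):
    k=(dd>0)&(Q[...,2]>.08)&(Q[...,2]<.6)&(abs(Q[...,0]-.5)<.35)&(Q[...,1]>-.55)&(Q[...,1]<.1)
    x=Q[k]; print(len(x)); 
    h,xe,ye=np.histogram2d(x[:,0],x[:,1],bins=[np.arange(.15,.9,.05),np.arange(-.55,.15,.05)])
    for i,j in np.argwhere(h>5): print((round(xe[i],2),round(ye[j],2),int(h[i,j])),end=' ')
E
```

```text
top ((0.4998229742050171, -0.2072352170944214), (0.1907930225133896, 0.1109376922249794), 75.58881378173828) 3009
 z pct [0.05736326 0.06189172 0.06780737]
 dark ridge? 42 [ 0.4958 -0.2144  0.0766]
357 362 195 211
[[0.421999990940094, -0.28600001335144043], [0.5299999713897705, -0.31299999356269836], [0.5770000219345093, -0.1289999932050705], [0.4699999988079071, -0.10100000351667404]]
top px size mm 2.5272258443524485
side ((0.4995977282524109, -0.20410111546516418), (0.19843773543834686, 0.11115913093090057), 75.97660827636719) 1381
 z pct [0.05357178 0.06064961 0.06824758]
 dark ridge? 57 [ 0.4958 -0.2067  0.0724]
283 301 158 184
[[0.421999990940094, -0.28700000047683716], [0.5289999842643738, -0.3140000104904175], [0.578000009059906, -0.12099999934434891], [0.4699999988079071, -0.09399999678134918]]
side px size mm 2.7636349788881915
21114
(np.float64(0.15), np.float64(-0.55), 244) (np.float64(0.15), np.float64(-0.1), 30) (np.float64(0.15), np.float64(-0.05), 373) (np.float64(0.15), np.float64(0.0), 571) (np.float64(0.15), np.float64(0.05), 1164) (np.float64(0.2), np.float64(-0.1
[... 1321 characters left out ...]
0.25), np.float64(-0.15), 800) (np.float64(0.25), np.float64(-0.1), 1688) (np.float64(0.25), np.float64(-0.05), 1138) (np.float64(0.25), np.float64(0.0), 668) (np.float64(0.25), np.float64(0.05), 231) (np.float64(0.7), np.float64(-0.4), 169) (np.float64(0.7), np.float64(-0.35), 328) (np.float64(0.7), np.float64(0.0), 1234) (np.float64(0.7), np.float64(0.05), 691) (np.float64(0.75), np.float64(-0.4), 316) (np.float64(0.75), np.float64(-0.35), 472) (np.float64(0.75), np.float64(-0.05), 2321) (np.float64(0.75), np.float64(0.0), 1608) (np.float64(0.75), np.float64(0.05), 953) (np.float64(0.8), np.float64(-0.4), 36) (np.float64(0.8), np.float64(-0.35), 35) (np.float64(0.8), np.float64(0.05), 278)
```

>>> servo_tool(
  commands=[
    [[25, -15, 0], 0.114, 0],
    [[57, -35, 0], 0.228, 0],
    [[89, -55, 0], 0.342, 0],
    [[121, -75, 0], 0.456, 0],
    [[153, -95, 0], 0.569, 0],
  ],
  newtons=40,
)

```text
time: 1.02
tool_pos: [0.3113, -0.4547, 0.2484]
tcp_rot: [3.115, -0.405, 0.0]
wrist_force: [0.6, -0.0, -0.6]
opening: 0.0257
finger_force: 0.0
```

```bash
cat >> h.py <<'E'
C=np.array([.4998,-.206]); U=np.array([.249,.9685]); X=np.array([.9685,-.249]); W=C-.045*U
def st():
    s=readout.get_state(); R=cv2.Rodrigues(np.array(s["tcp_rot"]))[0]; p=np.array(s["tool_pos"])
    print("t",s["time"],"p",np.round(p,4),"box x,s mm",np.round(np.array([(p[:2]-W)@X,(p[:2]-W)@U])*1e3,1),"tipz",round((p[2]-.017)*1e3,1),
     "toolx ang",round(np.degrees(np.arctan2(R[1,0],R[0,0])),2),"zax",np.round(R[:,2],3),"F",np.round(s["wrist_force"],1),"op",s["opening"],
     "to W in tool mm",np.round(R.T@(np.array([W[0],W[1],p[2]])-p)*1e3,1))
E
python3 -c "
from h import *
st()"
```

```text
t 1.0167 p [ 0.3113 -0.4547  0.2484] box x,s mm [-120.7 -242.8] tipz 231.4 toolx ang -14.82 zax [ 0. -0. -1.] F [ 0.6 -0.  -0.6] op 0.025709514396227432 to W in tool mm [ 119.  -243.6    0. ]
```

>>> servo_tool(
  commands=[
    [[17, -36, 0], 0, 0],
    [[35, -72, 0], 0, 0],
    [[52, -108, 0], 0, 0],
    [[70, -144, 0], 0, 0],
    [[87, -180, 0], 0, 0],
  ],
)

```text
time: 1.43
tool_pos: [0.4408, -0.3019, 0.2486]
tcp_rot: [3.116, -0.395, 0.001]
wrist_force: [0.9, -1.2, 0.3]
opening: 0.0001
finger_force: 0.0
```

>>> servo_tool(
  commands=[
    [[16, -32, 20], 0, 0],
    [[32, -64, 40], 0, 0],
    [[32, -64, 75], 0, 0],
    [[32, -64, 105], 0, 0],
    [[32, -64, 105], 0, 0],
  ],
)

```text
time: 1.85
tool_pos: [0.4841, -0.2461, 0.1384]
tcp_rot: [-3.111, 0.391, 0.015]
wrist_force: [-1.3, 0.2, -0.4]
opening: 0.0002
finger_force: 0.0
```

```bash
python3 -c "
from h import *
st()
for n in('top','side'):
    im,d=vision.get_image(n); P=cloud(n,d)
    c=proj(n,[.4886,-.25,.09])[0].astype(int); a=im[c[1]-50:c[1]+50,c[0]-60:c[0]+60,::-1]
    cv2.imwrite(f'pics/{n}1.png',cv2.resize(a,None,fx=5,fy=5,interpolation=cv2.INTER_CUBIC)); print(c)
"; python3 -c "
import cv2,numpy as np
a=cv2.resize(np.hstack([cv2.imread('pics/top1.png'),cv2.imread('pics/side1.png')]),None,fx=.66,fy=.66)
cv2.imwrite('pics/b1.png',a)"
```

```text
t 1.85 p [ 0.4841 -0.2461  0.1384] box x,s mm [-5.2  2.2] tipz 121.4 toolx ang -14.34 zax [-0.009  0.007 -1.   ] F [-1.3  0.2 -0.4] op 0.00020024135976664476 to W in tool mm [ 5.2  2.2 -0.1]
[375 205]
[292 148]
```

View pics/b1.png

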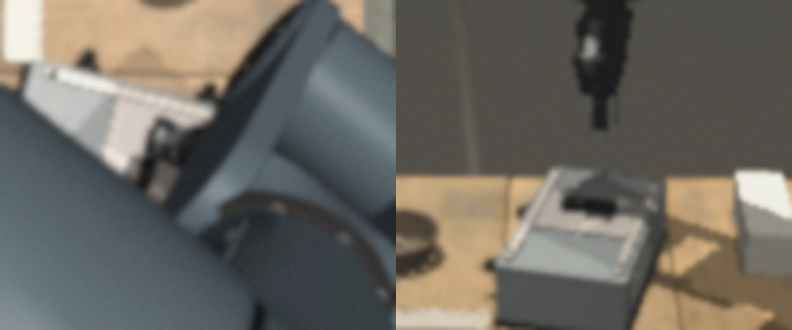

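The arm hides the box from the top camera. In the side view the shut fingers are above the -y side of the ridge, with the tip at (600,130) and the ridge at (588,205) in the crop. Next I let the arm settle, then go down.

>>> servo_tool(
  commands=[
    [[0, 0, 0], 0, 0],
    [[0, 0, 0], 0, 0],
    [[0, 0, 0], 0, 0],
  ],
)

```text
time: 2.2
tool_pos: [0.4874, -0.2506, 0.1453]
tcp_rot: [3.114, -0.396, 0.005]
wrist_force: [-0.9, 0.0, 1.4]
opening: -0.0003
finger_force: 0.0
```

```bash
python3 -c "
from h import *
st()"
```

```text
t 2.2 p [ 0.4874 -0.2506  0.1453] box x,s mm [-0.9 -1.3] tipz 128.3 toolx ang -14.5 zax [ 0.003 -0.002 -1.   ] F [-0.9  0.   1.4] op -0.0002730623141912673 to W in tool mm [ 0.9 -1.3  0. ]
```

>>> servo_tool(
  commands=[
    [[0, -1, 15], 0, 0],
    [[0, -1, 30], 0, 0],
    [[0, -1, 45], 0, 0],
    [[0, -1, 54], 0, 0],
    [[0, -1, 58], 0, 0],
  ],
)

```text
time: 2.62
tool_pos: [0.4867, -0.2486, 0.0851]
tcp_rot: [-3.116, 0.396, 0.0]
wrist_force: [-0.7, -0.5, 0.7]
opening: 0.0001
finger_force: 0.0
```

>>> servo_tool(
  commands=[
    [[0, 0, 0], 0, 0],
    [[0, 0, 0], 0, 0],
    [[0, 0, 0], 0, 0],
    [[0, 0, 0], 0, 0],
  ],
)

```text
time: 2.95
tool_pos: [0.4873, -0.2487, 0.0861]
tcp_rot: [3.116, -0.395, 0.002]
wrist_force: [0.4, -0.0, 0.3]
opening: 0.0003
finger_force: 0.0
```

```bash
python3 -c "
from h import *
st()"
```

```text
t 2.95 p [ 0.4873 -0.2487  0.0861] box x,s mm [-1.4  0.5] tipz 69.1 toolx ang -14.45 zax [ 0.001 -0.001 -1.   ] F [ 0.4 -0.   0.3] op 0.00026315593719949227 to W in tool mm [1.4 0.5 0. ]
```

>>> servo_tool(
  commands=[
    [[0, -8, 2], 0, 0],
    [[0, -16, 2], 0, 0],
    [[0, -24, 2], 0, 0],
    [[0, -32, 2], 0, 0],
    [[0, -38, 2], 0, 0],
  ],
)

```text
time: 3.37
tool_pos: [0.4967, -0.2105, 0.0834]
tcp_rot: [3.117, -0.393, 0.0]
wrist_force: [-0.4, -1.4, 0.5]
opening: -0.0001
finger_force: 0.9
```

>>> servo_tool(
  commands=[
    [[0, -4, 0], 0, 0],
    [[0, -8, 0], 0, 0],
    [[0, -11, 0], 0, 0],
    [[0, -13, 0], 0, 0],
    [[0, -14, 0], 0, 0],
  ],
)

```text
time: 3.78
tool_pos: [0.4999, -0.1978, 0.0834]
tcp_rot: [-3.117, 0.395, 0.0]
wrist_force: [-1.0, -0.7, 1.3]
opening: -0.0001
finger_force: 0.9
```

```bash
cat > look.py <<'E'
from h import *
import sys
st(); k=sys.argv[1]
im,d=vision.get_image('side')
cv2.imwrite(f'pics/s{k}.png',cv2.resize(im[110:220,220:360,::-1],None,fx=5,fy=5,interpolation=cv2.INTER_CUBIC))
# predicted ridge-top centre pixels in the crop for openings
for o in(0,.036,.075):
    p=W+o*U; print(o,np.round((proj('side',[p[0],p[1],.076])[0]-[220,110])*5))
E
python3 look.py 2
```

```text
t 3.7833 p [ 0.4999 -0.1978  0.0834] box x,s mm [-2. 53.] tipz 66.4 toolx ang -14.44 zax [-0.  0. -1.] F [-1.  -0.7  1.3] op -7.603323737921182e-05 to W in tool mm [ 2. 53. -0.]
0 [362. 213.]
0.036 [348. 240.]
0.075 [332. 271.]
```

View pics/s2.png

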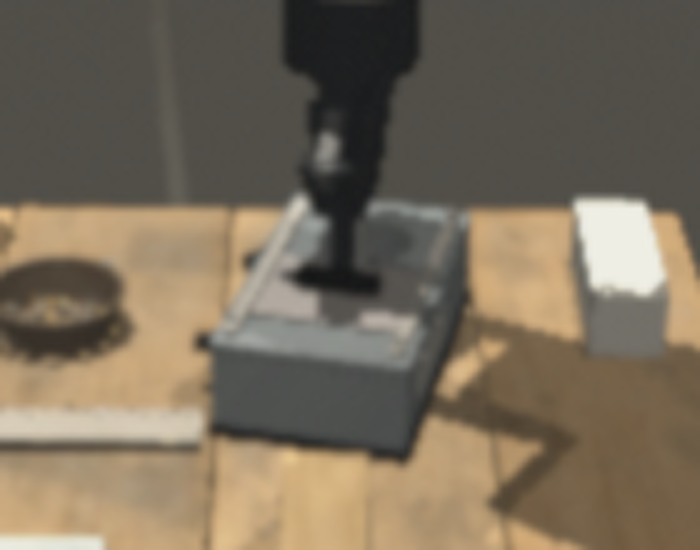

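The ridge is at about (335,275) in the crop, close to the fully open prediction of (332,271). I push on gently until the stop is felt.

>>> servo_tool(
  commands=[
    [[0, -2, 0], 0, 0],
    [[0, -3, 0], 0, 0],
    [[0, -4, 0], 0, 0],
    [[0, -4, 0], 0, 0],
  ],
)

```text
time: 4.17
tool_pos: [0.5007, -0.1945, 0.0833]
tcp_rot: [3.116, -0.394, -0.0]
wrist_force: [-1.7, -2.4, 1.8]
opening: 0.0
finger_force: 1.8
```

>>> servo_tool(
  commands=[
    [[0, -1, 0], 0, 0],
    [[0, -2, 0], 0, 0],
    [[0, -3, 0], 0, 0],
    [[0, -3, 0], 0, 0],
  ],
)

```text
time: 4.5
tool_pos: [0.501, -0.1939, 0.0834]
tcp_rot: [3.113, -0.391, -0.001]
wrist_force: [-5.2, -11.0, 1.1]
opening: 0.0001
finger_force: 5.9
```

Contact with the stop is clear: 12 N and no more travel. Next: lift, go back over the well, then down.

>>> servo_tool(
  commands=[
    [[0, 6, 0], 0, 0],
    [[0, 8, -12], 0, 0],
    [[0, 20, -24], 0, 0],
    [[1, 40, -24], 0, 0],
    [[1, 58, -24], 0, 0],
  ],
)

```text
time: 4.92
tool_pos: [0.4887, -0.2478, 0.1079]
tcp_rot: [-3.116, 0.395, -0.003]
wrist_force: [0.2, -0.5, -0.8]
opening: -0.0002
finger_force: 0.0
```

>>> servo_tool(
  commands=[
    [[0, 0, 0], 0, 0],
    [[0, 0, 0], 0, 0],
    [[0, 0, 0], 0, 0],
    [[0, 0, 0], 0, 0],
  ],
)

```text
time: 5.25
tool_pos: [0.4879, -0.2464, 0.107]
tcp_rot: [-3.115, 0.394, 0.002]
wrist_force: [-0.2, 0.1, -0.1]
opening: -0.0001
finger_force: 0.0
```

```bash
python3 look.py 3
```

```text
t 5.25 p [ 0.4879 -0.2464  0.107 ] box x,s mm [-1.5  2.9] tipz 90.0 toolx ang -14.43 zax [-0.001  0.001 -1.   ] F [-0.2  0.1 -0.1] op -0.00013063153845184708 to W in tool mm [ 1.5  2.9 -0. ]
0 [362. 213.]
0.036 [348. 240.]
0.075 [332. 271.]
```

View pics/s3.png

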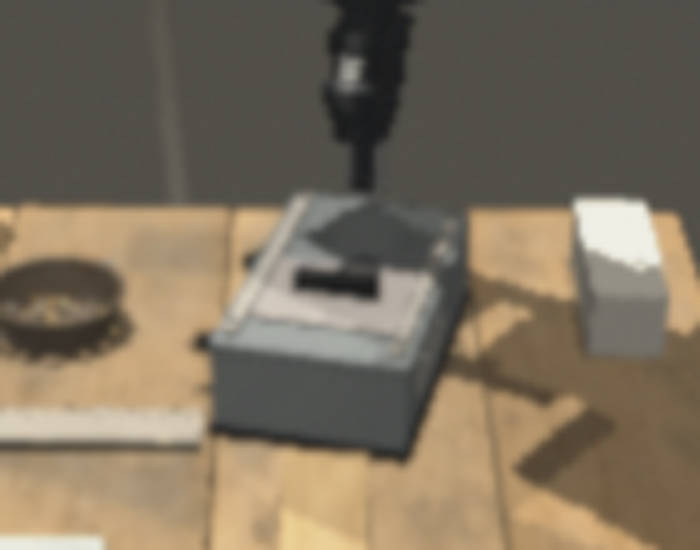

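The shutter is fully open, with the ridge at (337,280) in the crop, and the fingers stand over the well. Going down.

>>> servo_tool(
  commands=[
    [[1, 1, 12], 0, 0],
    [[1, 1, 24], 0, 0],
    [[1, 1, 36], 0, 0],
    [[1, 1, 44], 0, 0],
    [[1, 1, 46], 0, 0],
  ],
)

```text
time: 5.72
tool_pos: [0.488, -0.2478, 0.0593]
tcp_rot: [-3.115, 0.394, 0.005]
wrist_force: [-1.0, 0.0, 0.6]
opening: 0.0005
finger_force: 0.0
```

>>> servo_tool(
  commands=[
    [[0, 0, 2], 0, 0],
    [[0, 0, 4], 0, 0],
    [[0, 0, 6], 0, 0],
    [[0, 0, 6], 0, 0],
    [[0, 0, 6], 0, 0],
  ],
)

```text
time: 6.13
tool_pos: [0.489, -0.2488, 0.0558]
tcp_rot: [3.117, -0.395, 0.001]
wrist_force: [-0.1, 0.6, 3.0]
opening: 0.0003
finger_force: 1.2
```

>>> servo_tool(
  commands=[
    [[0, 0, 2], 0, 0],
    [[0, 0, 4], 0, 0],
    [[0, 0, 5], 0, 0],
    [[0, 0, 6], 0, 0],
    [[0, 0, 6], 0, 0],
  ],
)

```text
time: 6.55
tool_pos: [0.489, -0.2489, 0.0511]
tcp_rot: [3.116, -0.395, 0.001]
wrist_force: [-2.1, 2.8, 15.0]
opening: 0.0002
finger_force: 7.7
```

15 N with the tip at 34 mm: the key is on its stop. I hold it there for over 2 s.

>>> servo_tool(
  commands=[
    [[0, 0, 0], 0, 0],
    [[0, 0, 0], 0, 0],
    [[0, 0, 0], 0, 0],
    [[0, 0, 0], 0, 0],
    [[0, 0, 0], 0, 0],
  ],
)

```text
time: 6.97
tool_pos: [0.489, -0.2489, 0.0511]
tcp_rot: [3.116, -0.395, 0.002]
wrist_force: [-2.0, 2.8, 15.8]
opening: 0.0002
finger_force: 7.7
```

>>> servo_tool(
  commands=[
    [[0, 0, 0], 0, 0],
    [[0, 0, 0], 0, 0],
    [[0, 0, 0], 0, 0],
    [[0, 0, 0], 0, 0],
    [[0, 0, 0], 0, 0],
  ],
)

```text
time: 7.38
tool_pos: [0.4891, -0.2489, 0.0511]
tcp_rot: [3.116, -0.395, 0.002]
wrist_force: [-1.2, 2.9, 15.5]
opening: 0.0002
finger_force: 7.7
```

>>> servo_tool(
  commands=[
    [[0, 0, 0], 0, 0],
    [[0, 0, 0], 0, 0],
    [[0, 0, 0], 0, 0],
    [[0, 0, 0], 0, 0],
    [[0, 0, 0], 0, 0],
  ],
)

```text
time: 7.8
tool_pos: [0.489, -0.2489, 0.0511]
tcp_rot: [3.116, -0.395, 0.002]
wrist_force: [-2.0, 3.1, 15.9]
opening: -0.0001
finger_force: 7.7
```

>>> servo_tool(
  commands=[
    [[0, 0, 0], 0, 0],
    [[0, 0, 0], 0, 0],
    [[0, 0, 0], 0, 0],
    [[0, 0, 0], 0, 0],
    [[0, 0, 0], 0, 0],
  ],
)

```text
time: 8.22
tool_pos: [0.489, -0.2489, 0.0511]
tcp_rot: [3.116, -0.395, 0.002]
wrist_force: [-2.3, 2.0, 15.4]
opening: -0.0001
finger_force: 7.7
```

>>> servo_tool(
  commands=[
    [[0, 0, 0], 0, 0],
    [[0, 0, 0], 0, 0],
    [[0, 0, 0], 0, 0],
    [[0, 0, 0], 0, 0],
    [[0, 0, 0], 0, 0],
  ],
)

```text
time: 8.63
tool_pos: [0.489, -0.2489, 0.0511]
tcp_rot: [3.116, -0.395, 0.002]
wrist_force: [-2.8, 2.9, 16.2]
opening: 0.0
finger_force: 7.7
```

>>> servo_tool(
  commands=[
    [[0, 0, -10], 0, 0],
    [[0, 0, -22], 0, 0],
    [[0, 0, -34], 0, 0],
    [[0, 0, -46], 0, 0],
    [[0, 0, -58], 0, 0],
  ],
)

```text
time: 9.05
tool_pos: [0.4888, -0.2491, 0.1077]
tcp_rot: [3.116, -0.395, -0.0]
wrist_force: [0.9, -0.5, -0.5]
opening: 0.0
finger_force: 0.0
```

>>> servo_tool(
  commands=[
    [[0, -22, -5], 0, 0],
    [[0, -48, -5], 0, 0],
    [[0, -74, -5], 0, 0],
    [[0, -100, -5], 0, 0],
    [[0, -117, -5], 0, 0],
  ],
)

```text
time: 9.47
tool_pos: [0.5181, -0.1337, 0.1122]
tcp_rot: [-3.117, 0.394, 0.001]
wrist_force: [-0.0, 0.2, -0.2]
opening: -0.0
finger_force: 0.0
```

>>> servo_tool(
  commands=[
    [[0, 0, 0], 0, 0],
    [[0, 0, 0], 0, 0],
    [[0, 0, 0], 0, 0],
    [[0, 0, 8], 0, 0],
    [[0, 0, 16], 0, 0],
  ],
)

```text
time: 9.88
tool_pos: [0.5183, -0.1369, 0.0961]
tcp_rot: [3.116, -0.397, 0.002]
wrist_force: [-0.8, -0.9, 0.7]
opening: 0.0003
finger_force: 0.0
```

>>> servo_tool(
  commands=[
    [[0, 0, 0], 0, 0],
    [[0, 0, 0], 0, 0],
    [[0, 0, 0], 0, 0],
  ],
)

```text
time: 10.13
tool_pos: [0.5178, -0.136, 0.0959]
tcp_rot: [-3.116, 0.396, 0.001]
wrist_force: [0.1, 0.2, -0.2]
opening: -0.0001
finger_force: 0.0
```

```bash
python3 -c "
from h import *
st()"
```

```text
t 10.1333 p [ 0.5178 -0.136   0.0959] box x,s mm [ -0.  117.3] tipz 78.9 toolx ang -14.5 zax [-0.001  0.    -1.   ] F [ 0.1  0.2 -0.2] op -0.00010712851365228306 to W in tool mm [  0.2 117.3  -0. ]
```

>>> servo_tool(
  commands=[
    [[0, 0, 6], 0, 0],
    [[0, 0, 12], 0, 0],
    [[0, 0, 12], 0, 0],
    [[0, 6, 12], 0, 0],
    [[0, 14, 12], 0, 0],
  ],
)

```text
time: 10.55
tool_pos: [0.5144, -0.149, 0.0842]
tcp_rot: [-3.117, 0.393, 0.001]
wrist_force: [0.4, 0.3, 0.0]
opening: 0.0002
finger_force: 0.0
```

>>> servo_tool(
  commands=[
    [[0, 8, 0], 0, 0],
    [[0, 16, 0], 0, 0],
    [[0, 24, 0], 0, 0],
    [[0, 32, 0], 0, 0],
    [[0, 40, 0], 0, 0],
  ],
)

```text
time: 10.97
tool_pos: [0.5046, -0.1889, 0.0845]
tcp_rot: [3.116, -0.396, 0.001]
wrist_force: [1.3, 1.5, 0.2]
opening: 0.0
finger_force: 0.9
```

>>> servo_tool(
  commands=[
    [[0, 8, 0], 0, 0],
    [[0, 16, 0], 0, 0],
    [[0, 24, 0], 0, 0],
    [[0, 32, 0], 0, 0],
    [[0, 38, 0], 0, 0],
  ],
)

```text
time: 11.38
tool_pos: [0.495, -0.2258, 0.0844]
tcp_rot: [3.116, -0.396, 0.001]
wrist_force: [1.6, 0.6, 1.4]
opening: -0.0
finger_force: 1.0
```

>>> servo_tool(
  commands=[
    [[0, 2, 0], 0, 0],
    [[0, 3, 0], 0, 0],
    [[0, 4, 0], 0, 0],
    [[0, 4, 0], 0, 0],
  ],
)

```text
time: 11.72
tool_pos: [0.4939, -0.2285, 0.0843]
tcp_rot: [3.117, -0.394, -0.001]
wrist_force: [0.3, -0.1, 0.1]
opening: 0.0001
finger_force: 0.2
```

```bash
python3 look.py 4
```

```text
t 11.7167 p [ 0.4939 -0.2285  0.0843] box x,s mm [-0.1 21.8] tipz 67.3 toolx ang -14.43 zax [-0. -0. -1.] F [ 0.3 -0.1  0.1] op 0.00013818482253595365 to W in tool mm [ 0.1 21.8  0. ]
0 [362. 213.]
0.036 [348. 240.]
0.075 [332. 271.]
```

View pics/s4.png

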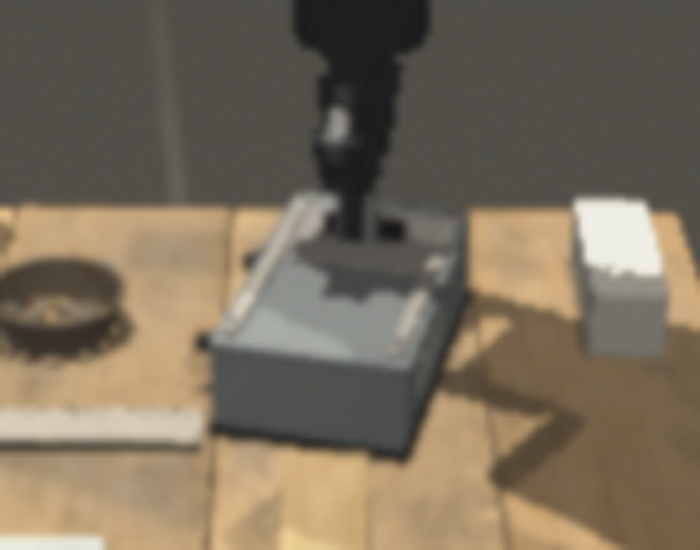

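The ridge is almost over the well's centre, at about (370,225). I push on gently to the shut stop.

>>> servo_tool(
  commands=[
    [[0, 1, 0], 0, 0],
    [[0, 2, 0], 0, 0],
    [[0, 3, 0], 0, 0],
    [[0, 3, 0], 0, 0],
  ],
)

```text
time: 12.1
tool_pos: [0.4929, -0.2312, 0.0842]
tcp_rot: [-3.116, 0.395, 0.002]
wrist_force: [-0.3, 1.1, 0.8]
opening: 0.0001
finger_force: 0.7
```

>>> servo_tool(
  commands=[
    [[0, 1, 0], 0, 0],
    [[0, 2, 0], 0, 0],
    [[0, 2, 0], 0, 0],
    [[0, 2, 0], 0, 0],
  ],
)

```text
time: 12.43
tool_pos: [0.4926, -0.2322, 0.0842]
tcp_rot: [-3.114, 0.396, 0.001]
wrist_force: [2.3, 5.3, 0.9]
opening: 0.0003
finger_force: 2.5
```

The force has risen to about 6 N with little travel. One more nudge to confirm the stop.

>>> servo_tool(
  commands=[
    [[0, 1, 0], 0, 0],
    [[0, 2, 0], 0, 0],
    [[0, 2, 0], 0, 0],
    [[0, 2, 0], 0, 0],
  ],
)

```text
time: 12.77
tool_pos: [0.4925, -0.2325, 0.0841]
tcp_rot: [-3.112, 0.397, 0.001]
wrist_force: [4.1, 10.2, 1.4]
opening: -0.0003
finger_force: 5.2
```

>>> servo_tool(
  commands=[
    [[0, -5, 0], 0, 0],
    [[0, -9, 0], 0, 0],
    [[0, -9, -20], 0, 0],
    [[0, -9, -50], 0, 0],
    [[0, -9, -85], 0, 0],
  ],
)

```text
time: 13.18
tool_pos: [0.4934, -0.2263, 0.1687]
tcp_rot: [-3.115, 0.395, 0.006]
wrist_force: [0.1, 0.2, -0.2]
opening: -0.0003
finger_force: 0.0
```

>>> servo_tool(
  commands=[
    [[0, 0, -20], 0, 0],
    [[0, 0, -30], 0, 0],
    [[0, 0, -30], 0, 0],
    [[0, 0, -30], 0, 0],
    [[0, 0, -30], 0, 0],
  ],
)

```text
time: 13.6
tool_pos: [0.4936, -0.2261, 0.1978]
tcp_rot: [-3.115, 0.395, 0.004]
wrist_force: [-0.8, -0.2, -0.4]
opening: 0.0001
finger_force: 0.0
```

```bash
python3 look.py 5
```

```text
t 13.6 p [ 0.4936 -0.2261  0.1978] box x,s mm [-1.  23.9] tipz 180.8 toolx ang -14.46 zax [-0.003  0.002 -1.   ] F [-0.8 -0.2 -0.4] op 6.165458330132985e-05 to W in tool mm [ 1.  23.9 -0. ]
0 [362. 213.]
0.036 [348. 240.]
0.075 [332. 271.]
```

View pics/s5.png

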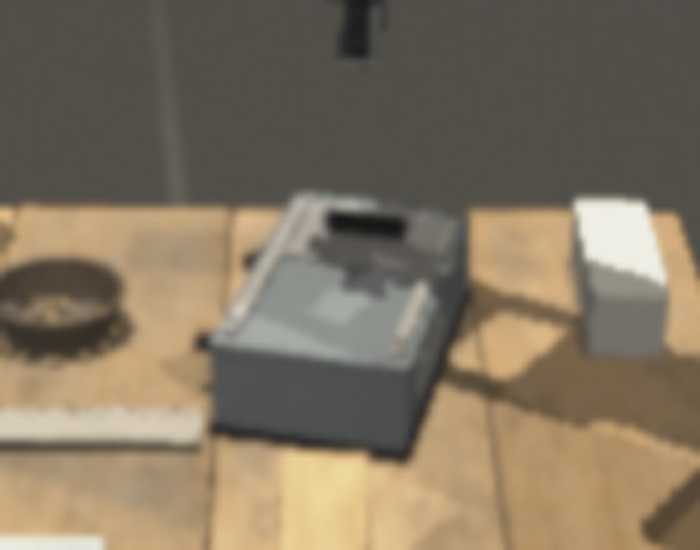

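The shutter is shut: the ridge is at (365,217), against a prediction of (362,213), and the stop was felt at 11 N. The arm is clear of everything.

```bash
python3 -c "
from bench import r
print(r.sign_off())"
```

```text
the job is handed in; nothing more can be done
None
```

The job is handed in: I pushed the round box's shutter open to its stop, held the key right down for over 2 s and released it, then pushed the shutter shut to its stop; the arm never went near the square box or the loose things (no verdict was returned).

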